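# Collect sealed cartons from the sealer's catch tray

## Robot

A 6-joint arm with a two-finger parallel gripper is mounted at the origin on the work surface. World frame = base frame: x ahead of the robot, y to its left, z up, the work surface at z = 0. Lengths are in m, angles in rad, forces in N, time in s.
With the tool pointing down it reaches from about 0.325 to 0.85 m from the base axis. Payload 4.4 kg.
Tool frame: the origin (TCP) lies between the finger pads; the fingertips stand 25 mm ahead of it and the grasp point (between the pads) lies 6 mm ahead of it; z points along the fingers, y is the line along which they close (so a half turn about z gives the same grasp; the last joint's range is limited). The gripper opens to 94 mm and grips with 3 to 60 N. Pads are 16 mm wide; open, the fingers measure 119 mm over their backs; the gripper's body (75 mm by 177 mm) begins 78 mm behind the grasp point.
Start: joints at [-1.302, 0.207, 1.542, -0, 1.393, -0.15], TCP at [0.234, -0.525, 0.23] pointing down, gripper open.
Joint ranges: [-2.73, 2.73], [-0.86, 2.22], [0.23, 2.46], [-1.11, 4.25], [0.08, 2.63], [-2.82, 2.82]. Speed limits (rad/s): [2.79, 2.79, 3.14, 3.14, 3.14, 3.14].

## Interface

Orientations are given as [roll, pitch, yaw] about the fixed x, y, z axes, in that order (R = Rz(yaw) Ry(pitch) Rx(roll)).
In Python, from plant import * gives the robot as it stands.
- The arm moves only by the shell command python3 -m handwheel 'ROWS' [FORCE]. ROWS is JSON, a list of rows, each a list of 7 numbers: the turn, a rotation vector about the tool's x, y, z in degrees, then the shift along the tool's x, y, z in mm, then the closure, from 0 (fully open) to 1 (shut). In form: [[wx, wy, wz, dx, dy, dz, claw], ...]. A call has 1 to 5 rows; each row shifts and turns the commanded pose from where the row before left it, along the tool's axes as they then stand; what a row does not reach is not made up. A row lasts 1/12 s, in which the tool goes at most 41.7 mm and 7.16 degrees, less where a joint would pass 70% of its speed; a pose out of reach is approached as far as the arm can. A call is refused whole if a number of a shift passes 41.7 or a number of a turn 7.16, either way. A call with a gripper value outside its range is refused whole. The fingers move at their own pace and stop on an object; FORCE is the grip in N (left out, the last holds). Time passes only in rows, so rows that do not move let the fingers close. It gives the time, the measured TCP pose, the force, the opening and the grip force at its end, in the units of the state.
- state(): the state, without advancing time (a new reading comes with each control period).
- snapshot(name): name is "scene" or "top" or "wrist"; returns the picture (384x512x3 uint8, red, green, blue); there is no depth.
- get_calibration(name): a dict with "K" (3x3 intrinsics, pixels), "extrinsics" (4x4, takes a point from camera to world coordinates); the wrist camera has in their place "hand_eye" (4x4, takes a point from camera to tool coordinates, whose origin is the TCP and whose axes are the flange's). Camera axes: x right, y up, looking along -z (the intrinsics and any distortion apply to the point x, -y, -z); pixel columns grow to the right and rows downward; lengths in m; the calibration is good to about 2 mm. A picture is of the moment at which its call begins: read the wrist's pose just before it. get_calibration takes no time and is no camera call.
- sign_off(): hands the job in; it is judged then, once.
The state is a dict: "clock": time; "joint_positions": joint angles; "joint_velocities": joint speeds; "effort": joint torques, N m; "eef_pos": TCP position; "ee_rot": TCP orientation; "contact_force": force on the tool from outside, world axes, zero at the start; "ft_torque": the same for the moment, N m; "finger_gap": finger opening in m; "finger_force": force on a finger pad.
Only numpy, scipy, OpenCV 4.12 (cv2) and the standard library are available. Lean on these libraries where they do the work, as an engineer would, in place of code of your own. Each camera call takes 0.05 s, during which the arm holds its last target. There are 200 camera calls.

## Task

Two sealed cartons have come out of the sealing machine and stand in its shallow catch tray: collect both and set each one down upright on the floor of the grey tote, side by side, not stacked and not dropped. Leave the third carton in the tray, the open one with its flaps standing up, where it is.

Things in the scene. Friction and masses are not known exactly. Their poses are not given: they have to be found in the camera images.
- carton_a: one of the two sealed cartons in the catch tray: a plain brown cardboard box, 86 x 58 x 50 mm (its own x, y, z), closed flat top with a paper tape strip lengthwise; 0.12 to 0.25 kg, rigid. Origin: centre of its underside; x along its long side, z up. Grip it across its 58 mm width. The tray's three cartons stand in a row in any order, 120 mm apart, about 45 to 60 mm between their long sides
- carton_b: the other sealed carton in the tray, same as carton_a: 86 x 58 x 50 mm (its own x, y, z), same origin and axes. The tray is a bare metal pan, 186 x 386 mm, walls 23 mm high, floor 3 mm above the counter. The steel machine at its left (+y) end, 93 mm from the tray, is 220 mm high, 315 mm at its tape roll; a chute joins them
- open_carton: the unsealed carton in the same row of the tray, to be left there: brown cardboard, 86 x 58 mm, walls 50 mm high, empty, open at the top with four flaps standing up to 75 mm above its underside. Origin: centre of its underside; x along its long side, z up
- tote: the open grey plastic tote, empty, fixed to the counter, on the robot's right: 230 x 310 mm outside (its x, y) with a rim 10 mm wider all round, 90 mm high, walls and floor 5 mm thick (220 x 300 mm inside). Origin: centre of its underside, so its inner floor lies 5 mm above the origin; x along its short side, z up
Mind the look-alikes: they are no part of the job. What is shaped like the carton_a but blue is not meant.

How it is judged:
By the outcome, as a careful person would: the job done as asked, in the order asked, and still so for the second after the job is handed in, with the robot touching nothing.
It also fails if it takes over 64 s, if anything falls off the work surface, if the arm or the gripper's body presses on something with over 40 N, if the wrist force passes 120 N, or if a joint passes its speed limit or range.

## Working session

There is one attempt and no reset: what is moved stays moved. The work goes in short steps, Python scripts to look and compute and a shell command to move; the robot and the scene stay as the last step left them, time stands still between calls to the robot, and variables do not carry over. Pictures are saved under pics/ and viewed, at most 10 in all, crops included, and the job is handed in when it is done.

```bash
mkdir -p pics; ls
python3 - <<'E'
from plant import *
import cv2
for n in("scene","top"):
    im=snapshot(n); cv2.imwrite(f"pics/{n}0.png",im[:,:,::-1])
    c=get_calibration(n); print(n,c)
print(get_calibration("wrist")); print(state())
a=[cv2.imread(f"pics/{n}0.png") for n in("scene","top")]
E
```

```text
pics
scene {'K': array([[405.14246989,   0.        , 259.34453856],
       [  0.        , 405.14246989, 198.90186393],
       [  0.        ,   0.        ,   1.        ]]), 'extrinsics': array([[-6.94137011e-01, -6.27844761e-01,  3.52114706e-01,
         7.85206770e-01],
       [ 7.19842518e-01, -6.05931864e-01,  3.38634502e-01,
         3.99462091e-01],
       [ 7.47621913e-04,  4.88525877e-01,  8.72549087e-01,
         9.33791071e-01],
       [ 0.00000000e+00,  0.00000000e+00,  0.00000000e+00,
         1.00000000e+00]])}
top {'K': array([[375.72535707,   0.        , 253.23185243],
       [  0.        , 375.72535707, 195.94228964],
       [  0.        ,   0.        ,   1.        ]]), 'extrinsics': array([[ 0.01240714,  0.98783349, -0.15501953,  0.29383511],
       [-0.99989234,  0.01104222, -0.00966281,  0.02701629],
       [-0.00783348,  0.15512273,  0.98786415,  0.99066528],
       [ 0.        ,  0.        ,  0.        ,  1.        ]])}
{'K': array([[286.82043168,   0.        , 259.11917506],
       [  0.        , 286.82043168, 192.37493222],
       [  0.        ,   0.        ,   1
[... 372 characters left out ...]
ock': 0.1, 'joint_positions': array([-1.30149088e+00,  2.07342278e-01,  1.54277092e+00, -2.79417769e-05,
        1.39352046e+00, -1.50520576e-01]), 'joint_velocities': array([-0.00072706, -0.00199907, -0.00301595, -0.0001405 ,  0.0015223 ,
        0.00139799]), 'effort': array([-3.49258708e-04, -3.71867430e+01, -2.82294595e+01,  7.01077119e-02,
        3.12737958e-02, -4.54882024e-05]), 'eef_pos': array([ 0.23416136, -0.52442646,  0.22942168]), 'ee_rot': array([-3.13957061e+00, -2.78870985e-04,  4.19830698e-01]), 'contact_force': array([ 0.68039195, -0.00756893, -0.95278437]), 'ft_torque': array([-0.02796614,  0.01925173, -0.00320318]), 'finger_force': 0.0, 'finger_gap': 0.09431769191636959}
```

View pics/top0.png

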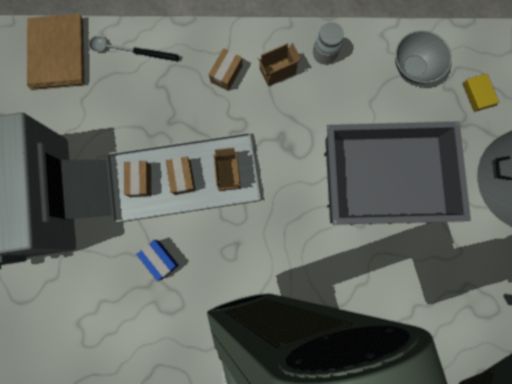

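View pics/scene0.png

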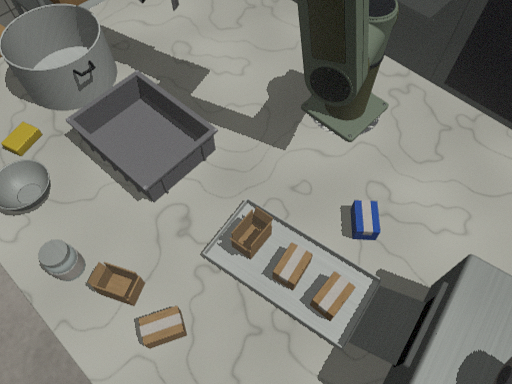

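The sealed cartons in the tray are at top-view pixels (137,178) and (180,174), and the open one to leave is at (228,169). The look-alikes are all outside the tray: a brown sealed carton at (226,67), an open one at (280,62) and a blue one at (157,259). The two in the tray fit the description because they are brown, have a flat taped top and stand in the pan. Next I measure them and check an enlarged crop.

```bash
cat > h.py <<'E'
from plant import *
import numpy as np, cv2
def cast(cam,px,z,T=None):
    c=get_calibration(cam); K=c["K"]; E=c["extrinsics"] if T is None else T
    u=np.atleast_2d(np.float64(px)); p=np.c_[(u-K[:2,2])/[K[0,0],K[1,1]],np.ones(len(u))]*[1,-1,-1]
    d=p@E[:3,:3].T; o=E[:3,3]; return (o+d*((z-o[2])/d[:,2])[:,None])[:,:2]
def rect(P):
    (c,s,a)=cv2.minAreaRect(np.float32(P)*1000); return np.round(c,1),np.round(s,1),round(a,1)
def proj(cam,P):
    c=get_calibration(cam);E=c["extrinsics"];q=(np.atleast_2d(P)-E[:3,3])@E[:3,:3]*[1,-1,-1]
    q=q@c["K"].T; return q[:,:2]/q[:,2:]
E
python3 - <<'E'
from h import *
im=cv2.imread("pics/top0.png"); hsv=cv2.cvtColor(im,cv2.COLOR_BGR2HSV)
print(im[178,137],im[178,127],im[178,147],im[190,137],im[160,200],im[220,330],im[175,398])
crop=im[120:240,95:275]; cv2.imwrite("pics/crop.png",cv2.resize(crop,None,fx=4,fy=4,interpolation=cv2.INTER_CUBIC))
m=((hsv[...,0]>4)&(hsv[...,0]<22)&(hsv[...,1]>60)).astype(np.uint8)
m=cv2.morphologyEx(m,cv2.MORPH_CLOSE,np.ones((5,5)))
n,l,s,c=cv2.connectedComponentsWithStats(m)
for i in range(1,n):
    if s[i,4]>150: 
        ys,xs=np.where(l==i); print(c[i].round(),s[i],rect(cast("top",np.c_[xs,ys],.053)))
# tote
t=(hsv[...,2]<115)&(hsv[...,1]<60); t[:110]=0;t[226:]=0;t[:,:325]=0;t[:,471:]=0
ys,xs=np.where(t); r=cv2.minAreaRect(np.float32(np.c_[xs,ys]));b=cv2.boxPoints(r); print("tote",b,rect(cast("top",b,.09)))
E
```

```text
[144 151 152] [ 60  92 116] [20 31 40] [142 150 151] [108 112 104] [74 77 75] [87 85 83]
[55. 51.] [  27   13   57   77 4045] (array([833. , 576.5]), array([211.5, 151.7]), 6.1)
[279.  63.] [ 259   44   42   41 1144] (array([801.8, -31. ]), array([ 88.2, 111.7]), 25.6)
[226.  70.] [209  49  33  41 575] (array([784. , 114.9]), array([67.9, 99.5]), 63.4)
[227. 169.] [214 148  26  42 906] (array([511.2, 105.4]), array([105.6,  59.4]), 6.5)
[187. 174.] [181 157  14  35 290] (array([497.1, 205. ]), array([90. , 21.8]), 11.6)
[144. 179.] [139 161  12  35 391] (array([484.7, 314.1]), array([89.2, 28.2]), 3.4)
[171. 176.] [166 160  12  34 208] (array([488.8, 246.1]), array([89.9, 15.7]), 12.1)
[127. 178.] [124 162   7  34 200] (array([482.5, 360. ]), array([87. , 15.1]), 5.4)
tote [[324.08224  124.492744]
 [467.18417  120.324745]
 [470.21414  224.353   ]
 [327.1122   228.521   ]] (array([ 495.2, -318.6]), array([259.3, 364.3]), 2.3)
```

View pics/crop.png

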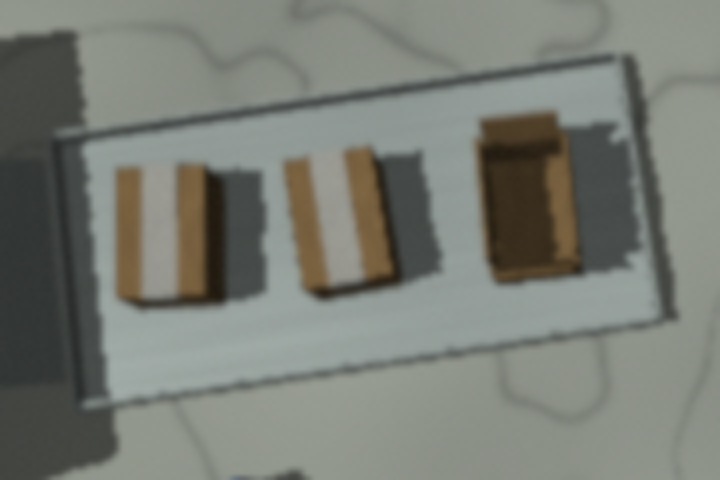

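The crop confirms it: the left and middle cartons have closed, taped tops, and the right one is open with its flaps up. I cast the top-face corners from this crop.

Run:
```python
from h import *
f=lambda L:(np.array(L)+.5)/4-.5+[95,120]
for n,L in dict(A=[(117,168),(207,164),(213,299),(118,297)],B=[(285,158),(372,148),(397,281),(307,292)]).items():
    P=cast("top",f(L),.053); print(n,P.mean(0),np.linalg.norm(np.roll(P,-1,0)-P,axis=1),np.degrees([np.arctan2(*(P[i]-P[j])[::-1]) for i,j in((0,3),(1,2))]))
P=cast("top",[(327,124),(460,122),(469,219),(329,222)],.09);print(P,P.mean(0),np.linalg.norm(np.roll(P,-1,0)-P,axis=1))
# tote from scene view: rim corners
P=cast("scene",[(137,72),(216,130),(152,198),(67,122)],.09);print(P,P.mean(0),np.linalg.norm(np.roll(P,-1,0)-P,axis=1))
```

```text
A [0.48523748 0.3371074 ] [0.05790116 0.08820393 0.06042249 0.08413887] [4.20849743 5.71523922]
B [0.4944366  0.22468769] [0.05618787 0.08870767 0.05734678 0.08897473] [11.80354749 12.56744367]
[[ 0.61911602 -0.1461692 ]
 [ 0.6274956  -0.47726236]
 [ 0.38510129 -0.48110482]
 [ 0.37398914 -0.14654252]] [ 0.50142551 -0.31276973] [0.33119919 0.24242476 0.33474679 0.24512716]
[[ 0.38760102 -0.47487001]
 [ 0.37415313 -0.15487159]
 [ 0.6210319  -0.11427936]
 [ 0.63190728 -0.46079557]] [ 0.50367333 -0.30120413] [0.32028087 0.25019364 0.34668684 0.24471133]
```

```bash
python3 -m handwheel '[[0,0,6,0,0,0,0.1],[0,0,6,0,0,0,0.1],[0,0,0,20,-34,0,0.1],[0,0,0,20,-34,0,0.1],[0,0,0,20,-34,0,0.1]]' 20; python3 -m handwheel '[[0,0,0,20,-34,0,0.1],[0,0,0,20,-34,0,0.1],[0,0,0,20,-34,0,0.1],[0,0,0,20,-34,0,0.1],[0,0,0,20,-34,0,0.1]]'
```

```text
clock: 0.52
eef_pos: [0.2715, -0.4114, 0.2295]
ee_rot: [-3.14, 0.0, 0.209]
contact_force: [1.6, 0.0, -0.0]
finger_gap: 0.0847
finger_force: 0.0
clock: 0.93
eef_pos: [0.3339, -0.2236, 0.23]
ee_rot: [-3.141, 0.0, 0.21]
contact_force: [0.7, 0.7, -0.6]
finger_gap: 0.0845
finger_force: 0.0
```

```bash
python3 -m handwheel '[[0,0,0,20,-34,0,0.1],[0,0,0,20,-34,0,0.1],[0,0,0,20,-34,0,0.1],[0,0,0,20,-34,0,0.1],[0,0,0,20,-34,0,0.1]]' >/dev/null;  python3 -m handwheel '[[0,0,0,20,-34,0,0.1],[0,0,0,20,-34,0,0.1],[0,0,0,20,-34,0,0.1],[0,0,0,20,-34,0,0.1],[0,0,0,20,-34,0,0.1]]'; python3 -m handwheel '[[0,0,0,20,-34,0,0.1],[0,0,0,20,-34,0,0.1],[0,0,0,0,0,0,0.1],[0,0,0,0,0,0,0.1]]'
cat >> h.py <<'E'
from scipy.spatial.transform import Rotation as R
def wrist():
    s=state(); im=snapshot("wrist")[:,:,::-1].copy(); T=np.eye(4)
    T[:3,:3]=R.from_euler("xyz",s["ee_rot"]).as_matrix(); T[:3,3]=s["eef_pos"]
    return s,im,T@get_calibration("wrist")["hand_eye"]
E
python3 - <<'E'
from h import *
s,im,T=wrist(); cv2.imwrite("pics/w0.png",im); np.save("w0.npy",T); print(s["eef_pos"],s["ee_rot"])
E
```

```text
clock: 1.77
eef_pos: [0.4584, 0.1507, 0.2301]
ee_rot: [3.141, 0.001, 0.211]
contact_force: [1.4, -0.5, -0.1]
finger_gap: 0.0847
finger_force: 0.0
clock: 2.1
eef_pos: [0.4831, 0.2249, 0.2295]
ee_rot: [3.141, 0.002, 0.214]
contact_force: [0.2, -0.3, 0.3]
finger_gap: 0.0843
finger_force: 0.0
[0.48307708 0.22489258 0.22947409] [3.14115831e+00 1.98808161e-03 2.14044411e-01]
```

View pics/w0.png

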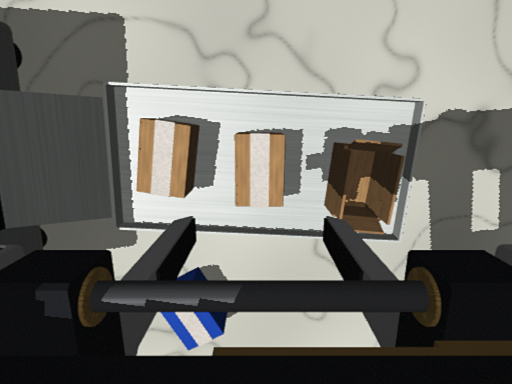

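The wrist view shows carton B between the fingers, top corners about (235,134), (284,134), (284,206) and (236,208). Carton A is to its left and the open carton to its right.

Run:
```python
from h import *
T=np.load("w0.npy"); im=cv2.imread("pics/w0.png"); hsv=cv2.cvtColor(im,cv2.COLOR_BGR2HSV)
P=cast("wrist",[(235,134),(284,134),(284,206),(236,208)],.053,T); print(P.mean(0),np.linalg.norm(np.roll(P,-1,0)-P,axis=1))
# bright brown (lit top face) + tape between
m=(hsv[...,0]>4)&(hsv[...,0]<22)&(hsv[...,1]>70)&(hsv[...,2]>120); m[:100]=0;m[230:]=0
for a,b in((225,295),(130,205)):
    k=np.zeros_like(m);k[:,a:b]=m[:,a:b]
    k=cv2.morphologyEx(k.astype(np.uint8),cv2.MORPH_OPEN,np.ones((3,3))); ys,xs=np.where(k)
    print(k.sum(),rect(np.c_[xs,ys]),rect(cast("wrist",np.c_[xs,ys],.053,T)))
```

```text
[0.49490078 0.22465493] [0.0554226  0.08497644 0.0578399  0.08745329]
2103 (array([259500., 169500.]), array([71000., 49000.]), 90.0) (array([495.7, 225.3]), array([84. , 56.8]), 11.3)
2129 (array([161784.2, 157803. ]), array([50312.7, 74683.3]), 5.1) (array([485.6, 337.8]), array([84.5, 56.3]), 3.7)
```

```bash
python3 -m handwheel '[[0,0,0,12,2.5,20,0.1],[0,0,0,0,0,40,0.1],[0,0,0,0,0,40,0.1],[0,0,0,0,0,40,0.1],[0,0,0,0,0,30,0.1]]'; python3 -m handwheel '[[0,0,0,0,0,20,0.1],[0,0,0,0,0,0,0.1],[0,0,0,0,0,0,0.1]]';  python3 -m handwheel '[[0,0,0,0,0,0,0.6],[0,0,0,0,0,0,0.6],[0,0,0,0,0,0,0.6],[0,0,0,0,0,0,0.6],[0,0,0,0,0,0,0.6]]' 25
```

```text
clock: 2.57
eef_pos: [0.4936, 0.221, 0.0576]
ee_rot: [3.141, 0.004, 0.208]
contact_force: [0.2, 0.0, 0.7]
finger_gap: 0.0847
finger_force: 0.0
clock: 2.82
eef_pos: [0.4946, 0.2217, 0.0397]
ee_rot: [3.141, 0.003, 0.208]
contact_force: [-0.1, -0.2, 1.0]
finger_gap: 0.0845
finger_force: 0.0
clock: 3.23
eef_pos: [0.4971, 0.2242, 0.0421]
ee_rot: [-3.141, -0.003, 0.21]
contact_force: [-0.9, 1.5, 4.7]
finger_gap: 0.058
finger_force: 25.0
```

```bash
python3 -m handwheel '[[0,0,0,0,0,-15,0.6],[0,0,0,0,0,-30,0.6],[0,0,0,0,0,-40,0.6],[0,0,0,0,0,-40,0.6],[0,0,0,0,0,-30,0.6]]'; python3 -m handwheel '[[0,0,5.3,0,0,-15,0.6],[0,0,5.3,0,0,0,0.6],[0,0,0,0,15,0,0.6],[0,0,0,0,30,0,0.6],[0,0,0,0,35,0,0.6]]'
```

```text
clock: 3.65
eef_pos: [0.4962, 0.2237, 0.1985]
ee_rot: [3.141, -0.003, 0.211]
contact_force: [1.2, 0.1, -2.6]
finger_gap: 0.0577
finger_force: 25.0
clock: 4.07
eef_pos: [0.4971, 0.1439, 0.2103]
ee_rot: [-3.142, 0.0, 0.029]
contact_force: [0.0, -0.2, -1.9]
finger_gap: 0.0576
finger_force: 25.0
```

```bash
python3 -m handwheel '[[0,0,0,0,38,0,0.6],[0,0,0,0,38,0,0.6],[0,0,0,0,38,0,0.6],[0,0,0,0,38,0,0.6],[0,0,0,0,38,0,0.6]]'; python3 -m handwheel '[[0,0,0,0,38,0,0.6],[0,0,0,0,38,0,0.6],[0,0,0,0,38,0,0.6],[0,0,0,0,38,0,0.6],[0,0,0,0,30,0,0.6]]'; python3 -m handwheel '[[0,0,0,0,12,0,0.6],[0,0,0,0,6,0,0.6],[0,0,0,0,0,0,0.6],[0,0,0,0,0,0,0.6]]'
python3 - <<'E'
from h import *
s,im,T=wrist(); cv2.imwrite("pics/w1.png",im); np.save("w1.npy",T); print(s["eef_pos"],s["ee_rot"])
E
```

```text
clock: 4.48
eef_pos: [0.5018, -0.048, 0.2102]
ee_rot: [3.142, 0.001, 0.026]
contact_force: [1.0, 0.0, -1.8]
finger_gap: 0.058
finger_force: 25.0
clock: 4.9
eef_pos: [0.5065, -0.231, 0.2101]
ee_rot: [3.141, 0.001, 0.024]
contact_force: [0.3, 1.2, -1.7]
finger_gap: 0.0578
finger_force: 25.0
clock: 5.23
eef_pos: [0.5075, -0.245, 0.21]
ee_rot: [-3.14, 0.001, 0.026]
contact_force: [0.9, 0.6, -2.3]
finger_gap: 0.0577
finger_force: 25.0
[ 0.50746992 -0.24497168  0.21001316] [-3.14002527e+00  8.62914460e-04  2.60515321e-02]
```

View pics/w1.png

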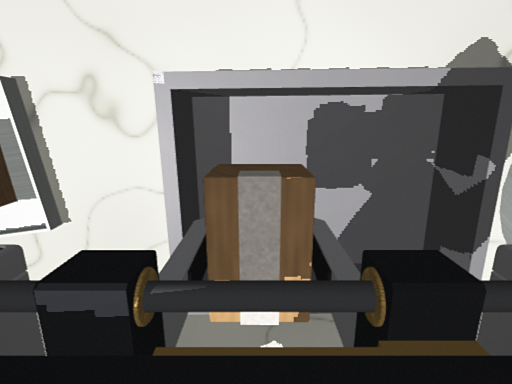

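The carton is held straight over the tote. The rim's outer back-left corner is at about (155,74) and the rim's inner edge corner at about (172,90). I check those against the map.

Run:
```python
from h import *
T=np.load("w1.npy"); print(cast("wrist",[(155,74),(172,90),(503,84),(510,68),(180,215)],.09,T), cast("wrist",[(193,95)],.005,T))
```

```text
[[ 0.61526659 -0.15081047]
 [ 0.60209721 -0.16536985]
 [ 0.61492816 -0.46364475]
 [ 0.62841556 -0.46677091]
 [ 0.48315293 -0.16778722]] [[ 0.60493416 -0.16538926]]
```

```bash
python3 -m handwheel '[[0,0,0,-8,0,20,0.6],[0,0,0,0,0,38,0.6],[0,0,0,0,0,38,0.6],[0,0,0,0,0,34,0.6],[0,0,0,0,0,22,0.6]]'; python3 -m handwheel '[[0,0,0,0,0,5,0.6],[0,0,0,0,0,2,0.6],[0,0,0,0,0,0,0.6],[0,0,0,0,0,0,0.6]]'
```

```text
clock: 5.7
eef_pos: [0.4978, -0.243, 0.055]
ee_rot: [-3.138, 0.004, 0.028]
contact_force: [0.2, 1.4, -2.8]
finger_gap: 0.0577
finger_force: 25.0
clock: 6.03
eef_pos: [0.5015, -0.2471, 0.0537]
ee_rot: [3.139, -0.003, 0.026]
contact_force: [0.2, -0.1, -1.5]
finger_gap: 0.0581
finger_force: 25.0
```

```bash
python3 -m handwheel '[[0,0,0,0,0,2,0.6],[0,0,0,0,0,2,0.6],[0,0,0,0,0,0,0.6],[0,0,0,0,0,0,0.6]]'; python3 -m handwheel '[[0,0,0,0,0,1.5,0.6],[0,0,0,0,0,0,0.6],[0,0,0,0,0,0,0.6]]'; python3 -m handwheel '[[0,0,0,0,0,1.5,0.6],[0,0,0,0,0,0,0.6],[0,0,0,0,0,0,0.6]]'
```

```text
clock: 6.37
eef_pos: [0.4999, -0.2468, 0.048]
ee_rot: [3.141, -0.001, 0.025]
contact_force: [-0.8, 0.1, -1.6]
finger_gap: 0.0583
finger_force: 25.0
clock: 6.62
eef_pos: [0.4996, -0.2465, 0.0458]
ee_rot: [-3.141, 0.0, 0.025]
contact_force: [-0.4, -0.2, -2.2]
finger_gap: 0.0579
finger_force: 25.0
clock: 6.87
eef_pos: [0.4997, -0.2466, 0.0444]
ee_rot: [-3.142, 0.0, 0.025]
contact_force: [0.1, 0.1, -2.2]
finger_gap: 0.0575
finger_force: 25.0
```

```bash
python3 -m handwheel '[[0,0,0,0,0,1,0.6],[0,0,0,0,0,0,0.6],[0,0,0,0,0,0,0.6]]'; python3 -m handwheel '[[0,0,0,0,0,1,0.6],[0,0,0,0,0,0,0.6],[0,0,0,0,0,0,0.6]]'
```

```text
clock: 7.12
eef_pos: [0.4998, -0.2466, 0.0442]
ee_rot: [3.142, -0.0, 0.025]
contact_force: [-3.1, 0.6, 4.9]
finger_gap: 0.0573
finger_force: 25.0
clock: 7.37
eef_pos: [0.4999, -0.2467, 0.0441]
ee_rot: [3.141, 0.0, 0.026]
contact_force: [-4.8, 1.6, 12.0]
finger_gap: 0.0578
finger_force: 25.0
```

```bash
python3 -m handwheel '[[0,0,0,0,0,-1.5,0.6],[0,0,0,0,0,0,0.1],[0,0,0,0,0,0,0.1],[0,0,0,0,0,0,0.1],[0,0,0,0,0,0,0.1]]'; python3 -m handwheel '[[0,0,0,0,0,-20,0.1],[0,0,0,0,0,-40,0.1],[0,0,0,0,0,-40,0.1],[0,0,0,0,0,-40,0.1],[0,0,0,0,0,-30,0.1]]'
```

```text
clock: 7.78
eef_pos: [0.4997, -0.2465, 0.0437]
ee_rot: [-3.142, 0.0, 0.025]
contact_force: [0.1, -0.5, -1.3]
finger_gap: 0.0812
finger_force: 0.0
clock: 8.2
eef_pos: [0.5006, -0.2471, 0.2175]
ee_rot: [3.139, -0.003, 0.025]
contact_force: [1.0, 0.4, -0.3]
finger_gap: 0.0847
finger_force: 0.0
```

```bash
python3 -m handwheel '[[0,0,-2.5,0,0,0,0.1],[0,0,0,1.7,-39,0,0.1],[0,0,0,1.7,-39,0,0.1],[0,0,0,1.7,-39,0,0.1],[0,0,0,1.7,-39,0,0.1]]'; python3 -m handwheel '[[0,0,0,1.7,-39,0,0.1],[0,0,0,1.7,-39,0,0.1],[0,0,0,1.7,-39,0,0.1],[0,0,0,1.7,-39,0,0.1],[0,0,0,1.7,-39,0,0.1]]';python3 -m handwheel '[[0,0,0,1.7,-39,0,0.1],[0,0,0,1.7,-39,0,0.1],[0,0,0,1.7,-39,0,0.1],[0,0,0,1.7,-39,0,0.1],[0,0,0,1.7,-39,0,0.1]]'; python3 -m handwheel '[[0,0,0,1.7,-39,0,0.1],[0,0,0,0,0,0,0.1],[0,0,0,0,0,0,0.1],[0,0,0,0,0,0,0.1]]'
python3 - <<'E'
from h import *
im=snapshot("top")[:,:,::-1]; cv2.imwrite("pics/top1.png",cv2.resize(im[100:260,90:490],None,fx=2,fy=2))
s,im,T=wrist(); cv2.imwrite("pics/w2.png",im); np.save("w2.npy",T)
hsv=cv2.cvtColor(im,cv2.COLOR_BGR2HSV)
m=((hsv[...,0]>4)&(hsv[...,0]<22)&(hsv[...,1]>70)&(hsv[...,2]>120)).astype(np.uint8)
m=cv2.morphologyEx(m,cv2.MORPH_OPEN,np.ones((3,3)));m[:100]=0;m[230:]=0;m[:,:190]=0;m[:,330:]=0
ys,xs=np.where(m);print(rect(np.c_[xs,ys]),rect(cast("wrist",np.c_[xs,ys],.053,T)))
E
```

```text
clock: 8.62
eef_pos: [0.4954, -0.0891, 0.2139]
ee_rot: [-3.142, -0.0, 0.068]
contact_force: [0.6, 0.7, 0.1]
finger_gap: 0.0847
finger_force: 0.0
clock: 9.03
eef_pos: [0.4904, 0.1065, 0.214]
ee_rot: [-3.142, -0.0, 0.069]
contact_force: [0.5, -0.6, 1.1]
finger_gap: 0.0843
finger_force: 0.0
clock: 9.45
eef_pos: [0.4853, 0.3018, 0.2138]
ee_rot: [3.142, -0.0, 0.069]
contact_force: [1.1, -0.1, -0.2]
finger_gap: 0.0844
finger_force: 0.0
clock: 9.78
eef_pos: [0.4846, 0.3384, 0.2134]
ee_rot: [3.141, 0.001, 0.07]
contact_force: [0.2, -1.0, -0.3]
finger_gap: 0.0843
finger_force: 0.0
(array([257500., 182500.]), array([73000., 51000.]), 90.0) (array([485.9, 337.9]), array([83.7, 56.9]), 3.9)
```

View pics/top1.png

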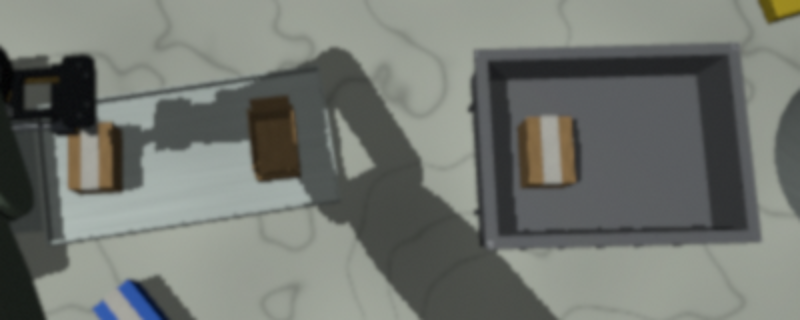

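View pics/w2.png

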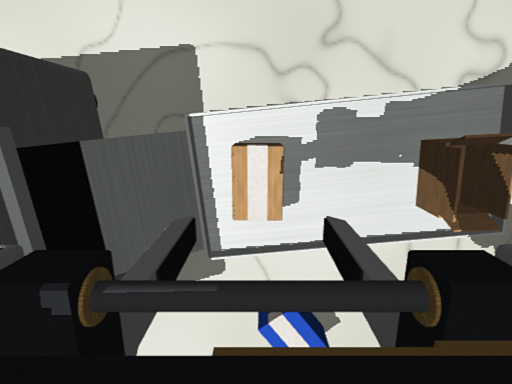

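Carton B stands upright in the tote, at (548,150) in the crop. Carton A lies between the fingers at (257,182). I check the gap from A to the tray's end wall.

Run:
```python
from h import *
T=np.load("w2.npy"); print(cast("wrist",[(193,120),(206,182),(214,250)],.023,T),cast("wrist",[(205,120),(214,182),(220,245)],.003,T))
```

```text
[[0.55006093 0.41725714]
 [0.47723987 0.40040503]
 [0.38735165 0.38786834]] [[0.55084259 0.40692682]
 [0.47349509 0.39349238]
 [0.38569224 0.38260025]]
```

```bash
python3 -m handwheel '[[0,0,0,1,1,20,0.22],[0,0,0,0,0,30,0.22],[0,0,0,0,0,35,0.22],[0,0,0,0,0,35,0.22],[0,0,0,0,0,0,0.22]]'; python3 -m handwheel '[[0,0,0,0,0,25,0.22],[0,0,0,0,0,20,0.22],[0,0,0,0,0,8,0.22],[0,0,0,0,0,0,0.22],[0,0,0,0,0,0,0.22]]'
```

```text
clock: 10.3
eef_pos: [0.4807, 0.3332, 0.0864]
ee_rot: [3.135, 0.014, 0.066]
contact_force: [-1.7, -0.2, -1.4]
finger_gap: 0.0733
finger_force: 0.0
clock: 10.72
eef_pos: [0.4868, 0.3377, 0.0423]
ee_rot: [-3.141, -0.001, 0.068]
contact_force: [0.3, -0.4, 0.7]
finger_gap: 0.0734
finger_force: 0.0
```

```bash
python3 -m handwheel '[[0,0,0,0,0,0,0.6],[0,0,0,0,0,0,0.6],[0,0,0,0,0,0,0.6],[0,0,0,0,0,0,0.6],[0,0,0,0,0,0,0.6]]' 25; python3 -m handwheel '[[0,0,0,0,0,-15,0.6],[0,0,0,0,0,-30,0.6],[0,0,0,0,0,-40,0.6],[0,0,0,0,0,-40,0.6],[0,0,0,0,0,-30,0.6]]'; python3 -m handwheel '[[0,0,2.5,0,0,-15,0.6],[0,0,0,0,15,0,0.6],[0,0,0,0,30,0,0.6],[0,0,0,0,38,0,0.6],[0,0,0,0,38,0,0.6]]'
```

```text
clock: 11.13
eef_pos: [0.4872, 0.3387, 0.0428]
ee_rot: [-3.14, -0.003, 0.069]
contact_force: [-1.0, 0.2, 6.3]
finger_gap: 0.0578
finger_force: 25.0
clock: 11.55
eef_pos: [0.4861, 0.3381, 0.1987]
ee_rot: [-3.141, -0.002, 0.069]
contact_force: [0.8, -0.2, -1.1]
finger_gap: 0.0578
finger_force: 25.0
clock: 11.97
eef_pos: [0.4868, 0.2147, 0.2083]
ee_rot: [3.14, 0.004, 0.029]
contact_force: [0.8, -1.1, -2.1]
finger_gap: 0.0578
finger_force: 25.0
```

```bash
python3 -m handwheel '[[0,0,0,0,38,0,0.6],[0,0,0,0,38,0,0.6],[0,0,0,0,38,0,0.6],[0,0,0,0,38,0,0.6],[0,0,0,0,38,0,0.6]]'>/dev/null; python3 -m handwheel '[[0,0,0,0,38,0,0.6],[0,0,0,0,38,0,0.6],[0,0,0,0,38,0,0.6],[0,0,0,0,38,0,0.6],[0,0,0,0,38,0,0.6]]'; python3 -m handwheel '[[0,0,0,0,38,0,0.6],[0,0,0,0,38,0,0.6],[0,0,0,0,38,0,0.6],[0,0,0,0,38,0,0.6],[0,0,0,0,28,0,0.6]]'; python3 -m handwheel '[[0,0,0,-2,18,0,0.6],[0,0,0,0,8,0,0.6],[0,0,0,0,0,0,0.6],[0,0,0,0,0,0,0.6]]'
```

```text
clock: 12.8
eef_pos: [0.4958, -0.1647, 0.2082]
ee_rot: [-3.14, 0.005, 0.026]
contact_force: [1.4, 0.4, -1.9]
finger_gap: 0.0578
finger_force: 25.0
clock: 13.22
eef_pos: [0.5003, -0.3456, 0.2079]
ee_rot: [-3.14, 0.004, 0.024]
contact_force: [-0.3, 0.3, -1.7]
finger_gap: 0.0581
finger_force: 25.0
clock: 13.55
eef_pos: [0.5011, -0.3676, 0.2098]
ee_rot: [-3.139, 0.002, 0.026]
contact_force: [0.9, -0.4, -2.2]
finger_gap: 0.0577
finger_force: 25.0
```

```bash
python3 -m handwheel '[[0,0,0,0,7,20,0.6],[0,0,0,0,0,38,0.6],[0,0,0,0,0,38,0.6],[0,0,0,0,0,34,0.6],[0,0,0,0,0,22,0.6]]'; python3 -m handwheel '[[0,0,0,0,0,5,0.6],[0,0,0,0,0,0,0.6],[0,0,0,0,0,0,0.6],[0,0,0,0,0,0,0.6]]'; python3 -m handwheel '[[0,0,0,0,0,2,0.6],[0,0,0,0,0,2,0.6],[0,0,0,0,0,0,0.6],[0,0,0,0,0,0,0.6]]'
```

```text
clock: 13.97
eef_pos: [0.5004, -0.3714, 0.055]
ee_rot: [-3.136, 0.004, 0.028]
contact_force: [0.3, 0.1, -2.9]
finger_gap: 0.058
finger_force: 25.0
clock: 14.3
eef_pos: [0.5039, -0.3768, 0.0568]
ee_rot: [3.138, -0.004, 0.026]
contact_force: [-0.7, -0.3, -1.5]
finger_gap: 0.058
finger_force: 25.0
clock: 14.63
eef_pos: [0.5021, -0.3761, 0.0504]
ee_rot: [3.141, -0.0, 0.025]
contact_force: [0.1, -0.4, -1.9]
finger_gap: 0.058
finger_force: 25.0
```

```bash
python3 -m handwheel '[[0,0,0,0,0,2,0.6],[0,0,0,0,0,2,0.6],[0,0,0,0,0,0,0.6],[0,0,0,0,0,0,0.6]]'; python3 -m handwheel '[[0,0,0,0,0,1,0.6],[0,0,0,0,0,0,0.6],[0,0,0,0,0,0,0.6]]';  python3 -m handwheel '[[0,0,0,0,0,1,0.6],[0,0,0,0,0,0,0.6],[0,0,0,0,0,0,0.6]]'
```

```text
clock: 14.97
eef_pos: [0.5017, -0.3757, 0.0455]
ee_rot: [-3.141, 0.001, 0.025]
contact_force: [-0.5, -0.2, -1.3]
finger_gap: 0.0579
finger_force: 25.0
clock: 15.22
eef_pos: [0.5021, -0.376, 0.045]
ee_rot: [3.141, -0.0, 0.025]
contact_force: [0.4, 1.2, -2.4]
finger_gap: 0.0578
finger_force: 25.0
clock: 15.47
eef_pos: [0.5022, -0.3761, 0.0449]
ee_rot: [3.141, -0.0, 0.025]
contact_force: [-2.5, 0.2, 4.7]
finger_gap: 0.0575
finger_force: 25.0
```

Carton A has touched the floor. Release it, lift clear and check.

```bash
python3 -m handwheel '[[0,0,0,0,0,0,0.1],[0,0,0,0,0,0,0.1],[0,0,0,0,0,0,0.1],[0,0,0,0,0,0,0.1],[0,0,0,0,0,0,0.1]]'; python3 -m handwheel '[[0,0,0,0,0,-20,0.1],[0,0,0,0,0,-40,0.1],[0,0,0,0,0,-40,0.1],[0,0,0,0,0,-40,0.1],[0,0,0,0,0,-35,0.1]]'; python3 -m handwheel '[[0,0,0,-40,0,0,0.1],[0,0,0,-40,0,0,0.1],[0,0,0,-20,0,0,0.1],[0,0,0,0,0,0,0.1],[0,0,0,0,0,0,0.1]]'
python3 - <<'E'
from h import *
im=snapshot("scene")[:,:,::-1]; cv2.imwrite("pics/s2.png",cv2.resize(im[50:350,40:400],None,fx=2,fy=2))
im=snapshot("wrist")[:,:,::-1]; cv2.imwrite("pics/w3.png",im)
E
```

```text
clock: 15.88
eef_pos: [0.502, -0.3759, 0.0437]
ee_rot: [-3.141, 0.0, 0.025]
contact_force: [-0.2, -0.6, 0.1]
finger_gap: 0.0841
finger_force: 0.0
clock: 16.3
eef_pos: [0.5023, -0.3762, 0.2216]
ee_rot: [3.14, -0.001, 0.025]
contact_force: [-0.1, -1.0, -0.4]
finger_gap: 0.0851
finger_force: 0.0
clock: 16.72
eef_pos: [0.4015, -0.3786, 0.2192]
ee_rot: [3.141, -0.001, 0.024]
contact_force: [1.1, -1.0, -0.5]
finger_gap: 0.0845
finger_force: 0.0
```

View pics/s2.png

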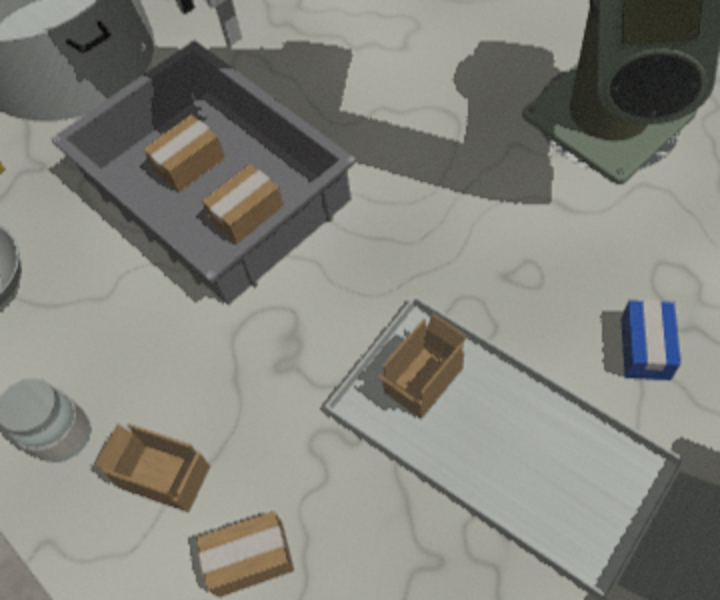

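View pics/w3.png

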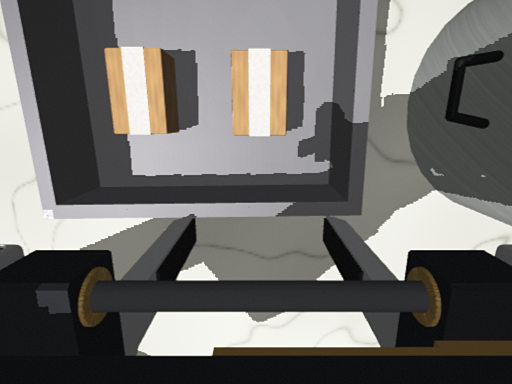

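Both cartons stand upright side by side on the tote floor, at (140,90) and (259,92) in the wrist view. The open carton is untouched in the tray, at (423,365) in the scene crop.

```bash
python3 -c "from plant import *; print(sign_off())"
```

```text
the job is handed in; nothing more can be done
None
```

Both sealed cartons are standing upright side by side on the tote floor, the open carton is still in the tray, and the job was handed in at about 17 s of robot time.

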